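Put the baking things back in their tray after the baking hour

TASK

Put the loose baking things away in the lavender tray: the fluted steel tin, the gold pudding mould and the green flower cutter each go upright beside the one of their kind that is already there, in the same compartment and flat on its floor (not nested or stacked), and the wooden spoon lies in the long compartment along the tray's near side. Set each down rather than dropping it, and do not push about the pieces already in the tray. The blue porcelain dish and the steel teaspoon belong to the tea service: leave them where they are.

Things in the scene. Friction and masses are not known exactly. Their poses are not given: they have to be found in the camera images.
- tray: Lavender storage tray, fixed, 236 (x) by 280 (y), 16 high; origin under its centre, z up, -x side near the robot. Floor 4 thick; walls, dividers 4 thick, 12 above the floor. Long compartment: x -114 to -43, y -136 to 136. Behind it (x -39 to 114) three compartments 88 wide, centred at y -92, 0, 92, each with one piece at x 73 to 83 (which is where varies), otherwise empty. All mm.
- tin: Loose silver-grey steel brioche tin: fluted, flared open cup, rim 54 mm and foot 34 mm in diameter, 26 mm high, top 8 mm nearly upright, wall 3 mm, floor 3 mm, standing upright on the table. Origin at the centre of its underside, z up along its axis. 26 to 47 g.
- mould: Loose gold-coloured aluminium pudding mould: smooth-sided open cup, rim 54 mm and foot 40 mm in diameter, 48 mm high, top 12 mm nearly upright, wall 3 mm, floor 3 mm, standing upright on the table. Origin at the centre of its underside, z up along its axis. 34 to 61 g.
- cutter: Loose green plastic flower cutter: a six-petal ring open above and below, 54 mm across opposite petals, 42 mm across opposite notches, 30 mm high, wall 3 mm, standing on the table. Origin at the centre of its underside, z up along its axis, x towards the tip of one petal (petals every 60 degrees, notches halfway between). 22 to 41 g.
- spoon: Loose wooden spoon, pale brown, 140 mm long, lying flat on the table, bowl up. Origin on its underside at its centre of mass, in the handle; x along the spoon towards the bowl, z up. Straight handle from x = -68 to 40 mm, 11 mm wide, 9 mm high; round bowl 34 mm across centred at x = 55 mm, 9 mm high. 15 to 27 g.
- tin_home: A second silver-grey steel brioche tin: fluted, flared open cup, rim 54 mm and foot 34 mm in diameter, 26 mm high, top 8 mm nearly upright, wall 3 mm, floor 3 mm, already standing in one of the tray's three compartments. Origin at the centre of its underside, z up along its axis.
- mould_home: A second gold-coloured aluminium pudding mould: smooth-sided open cup, rim 54 mm and foot 40 mm in diameter, 48 mm high, top 12 mm nearly upright, wall 3 mm, floor 3 mm, already standing in one of the tray's three compartments. Origin at the centre of its underside, z up along its axis.
- cutter_home: A second green plastic flower cutter: a six-petal ring open above and below, 54 mm across opposite petals, 42 mm across opposite notches, 30 mm high, wall 3 mm, already standing in one of the tray's three compartments. Origin at the centre of its underside, z up along its axis.
- dish: Look-alike: blue porcelain sweet dish of the tea service, the same fluted shape and size as the brioche tin (rim 54 mm, 26 mm high), standing on the table among the baking things. Origin at the centre of its underside, z up along its axis.
- teaspoon: Look-alike: steel teaspoon of the tea service, 140 mm long, lying on the table; same outline as the wooden spoon, handle 9 mm wide and 6 mm high, round bowl 34 mm across and 9 mm high. Origin on its underside, 55 mm from the bowl's centre; x along the spoon towards the bowl, z up.
There are look-alikes about, which are no part of the job. What is shaped like the mould but turquoise is not meant.

How it is judged (in metres and radians):
At the end, for the whole second after the job is handed in: Tin, mould, cutter flat (4 mm, 0.12 rad) in the compartment (24 mm off its centre line) of their like, which moved under 30 mm; wooden spoon flat in the long one, 0.45 rad off its line, 80 mm off its middle; all four released, at rest; dish and teaspoon within 25 mm of their start (z of tin in the frame of tray between 0 and 0.008 m and angle between each of tin, tin_home, mould, mould_home, cutter, cutter_home, spoon's own z axis and vertical below 0.12 rad and linear speed of each of tin, mould, cutter, spoon below 0.02 m/s and contact force between each of tin, mould, cutter, spoon and the fingers below 0.1 N and x of tin in the frame of tray between -0.024 and 0.1 m and ((y of tin in the frame of tray between -0.116 and -0.068 m and y of tin_home in the frame of tray between -0.116 and -0.068 m) or (y of tin in the frame of tray between -0.024 and 0.024 m and y of tin_home in the frame of tray between -0.024 and 0.024 m) or (y of tin in the frame of tray between 0.068 and 0.116 m and y of tin_home in the frame of tray between 0.068 and 0.116 m)) and z of tin_home in the frame of tray between 0 and 0.008 m and distance of each of tin_home, mould_home, cutter_home from where it was at the start of the episode below 0.03 m and z of mould in the frame of tray between 0 and 0.008 m and x of mould in the frame of tray between -0.024 and 0.1 m and ((y of mould in the frame of tray between -0.116 and -0.068 m and y of mould_home in the frame of tray between -0.116 and -0.068 m) or (y of mould in the frame of tray between -0.024 and 0.024 m and y of mould_home in the frame of tray between -0.024 and 0.024 m) or (y of mould in the frame of tray between 0.068 and 0.116 m and y of mould_home in the frame of tray between 0.068 and 0.116 m)) and z of mould_home in the frame of tray between 0 and 0.008 m and z of cutter in the frame of tray between 0 and 0.008 m and x of cutter in the frame of tray between -0.024 and 0.1 m and ((y of cutter in the frame of tray between -0.116 and -0.068 m and y of cutter_home in the frame of tray between -0.116 and -0.068 m) or (y of cutter in the frame of tray between -0.024 and 0.024 m and y of cutter_home in the frame of tray between -0.024 and 0.024 m) or (y of cutter in the frame of tray between 0.068 and 0.116 m and y of cutter_home in the frame of tray between 0.068 and 0.116 m)) and z of cutter_home in the frame of tray between 0 and 0.008 m and z of spoon in the frame of tray between 0 and 0.008 m and x of spoon in the frame of tray between -0.11 and -0.047 m and y of spoon in the frame of tray between -0.08 and 0.08 m and angle between the x axis of spoon and the y axis of tray, either way round below 0.45 rad and distance of each of dish, teaspoon from where it was at the start of the episode below 0.025 m); the robot touches nothing.
It fails at once if the porcelain dish or the steel teaspoon is moved by more than 25 mm (distance of any of dish, teaspoon from where it was at the start of the episode above 0.025 m).
It fails at once if a baking thing is dropped (falls free faster than 0.9 m/s, some 40 mm) ((linear speed of tin above 0.9 m/s and contact force between tin and the fingers below 0.05 N) or (linear speed of mould above 0.9 m/s and contact force between mould and the fingers below 0.05 N) or (linear speed of cutter above 0.9 m/s and contact force between cutter and the fingers below 0.05 N) or (linear speed of spoon above 0.9 m/s and contact force between spoon and the fingers below 0.05 N)).
It also fails if it takes over 128 s, if anything falls off the work surface, if the arm or the gripper's body presses on something with over 40 N, if the wrist force passes 120 N, or if a joint passes its speed limit or range.

ROBOT

A 7-joint arm with a two-finger parallel gripper is mounted at the origin on the work surface. World frame = base frame: x ahead of the robot, y to its left, z up, the work surface at z = 0. Lengths are in mm, angles in rad, forces in N, time in s.
With the tool pointing down it reaches from about 400 to 875 mm from the base axis. Payload 19.3 kg.
Tool frame: the origin (TCP) lies at the very end of the fingers, on their centre line; the grasp point (between the pads) lies 19 mm behind it (grip_point_offset is the z of the grasp point in the tool frame, in mm); z points along the fingers, y is the line along which they close (so a half turn about z gives the same grasp; the last joint's range is limited). The gripper opens to 85 mm and grips with 20 to 120 N. Pads are 22 mm wide; open, the fingers measure 114 mm over their backs; the gripper's body (76 mm by 85 mm) begins 54 mm behind the grasp point. The pads swing forward as they close: fully open they stand 13 mm farther back than shut.
Start: joints at [1.23, 0.521, -0.036, 1.599, 0.021, 1.021, -0.113], TCP at [167.161, -602.222, 231.291] pointing down, gripper open.
Joint ranges: [-2.91, 2.91], [-0.3, 2.13], [-1.5, 1.42], [0.17, 2.43], [-1.26, 4.41], [0.16, 1.93], [-2.52, 2.52]. Speed limits (rad/s): [1.89, 1.89, 2.39, 2.39, 3.01, 3.01, 3.01].

INTERFACE

Orientations are given as a 3x3 rotation matrix whose columns are the frame's x, y, z axes.
In Python, from workcell import movep, movel, goto_joints, open_gripper, clamp, wait, inverse_kinematics, read_state, camera, PlanningError, finish_job, grip_point_offset gives the robot as it stands. Calls block until the motion is done:
- movep(position, orientation): joint-space move of the TCP to a pose.
- movel(position, frame=None, max_speed=150, guard=None): straight line of the TCP; frame=None keeps the orientation; max_speed is the mean speed in mm/s. With guard (N) it stops when the force on the tool has changed by that much, and returns True; else False.
- goto_joints(angles): joint-space move.
- open_gripper() and clamp(): open the fingers fully, or close them until they stop; the grip force is fixed at half the most.
- wait(seconds).
- inverse_kinematics(position, orientation): joint angles nearest the present ones, or None.
- read_state(): the state.
- camera(name): name is "scene" or "top"; returns a dict with "image" (480x640x3 uint8, blue, green, red), "range_z" (480x640 float32, mm along the optical axis (not along the pixel's ray), 0 where there is no reading), "fx", "fy", "cx", "cy" (pixels), "cam_to_world" (4x4, takes a point from camera to world coordinates). Camera axes: x right, y up, looking along -z (the intrinsics and any distortion apply to the point x, -y, -z); pixel columns grow to the right and rows downward; lengths in mm; the calibration is good to about 2 mm. A picture is of the moment at which its call begins.
A pose or a line that the arm cannot do raises PlanningError and nothing moves.
- finish_job(): hands the job in; it is judged then, once.
The state is a dict: "time": time; "qpos": joint angles; "qvel": joint speeds; "joint_efforts": joint torques, N m; "eef_pos": TCP position; "tool_rot": TCP orientation; "ft_force": force on the tool from outside, world axes, zero at the start; "torque": the same for the moment, N m; "finger_gap": finger opening in mm; "gripper_force": force on a finger pad.
Only numpy, scipy, OpenCV 4.12 (cv2) and the standard library are available. Lean on these libraries where they do the work, as an engineer would, in place of code of your own. Each camera call takes 0.05 s, during which the arm holds its last target. There are 200 camera calls.

## Working session

There is one attempt and no reset: what is moved stays moved. The work goes in short steps, each a Python script; the robot and the scene stay as the last script left them, time stands still between calls to the robot, and variables do not carry over. Pictures are saved under pics/ and viewed, at most 14 in all, crops included, and the job is handed in when it is done.

```bash
mkdir -p pics
python3 - <<'E'
from workcell import *
import cv2,numpy as np
for n in("scene","top"):
    c=camera(n); cv2.imwrite(f"pics/{n}0.png",c["image"]); np.savez(f"{n}0.npz",**c)
    print(n,c["fx"],c["fy"],c["cx"],c["cy"],np.round(c["cam_to_world"],3).tolist(),[k for k in c],(c["range_z"]>0).mean())
s=read_state();print(s["time"],s["finger_gap"],np.round(s["tool_rot"],3).tolist(),grip_point_offset)
E
ls
```

```text
scene 554.2507758799127 554.2507758799127 330.0639572933371 238.39681059803303 [[0.881, -0.323, 0.346, 991.289], [0.474, 0.604, -0.641, -806.649], [-0.002, 0.728, 0.685, 838.82], [0.0, 0.0, 0.0, 1.0]] ['image', 'range_z', 'fx', 'fy', 'cx', 'cy', 'cam_to_world'] 0.99595703125
top 599.0634866524779 599.0634866524779 327.5627415888442 248.53167074712158 [[-0.015, 0.988, -0.151, 358.373], [-1.0, -0.016, -0.008, -58.169], [-0.01, 0.151, 0.988, 1413.068], [0.0, 0.0, 0.0, 1.0]] ['image', 'range_z', 'fx', 'fy', 'cx', 'cy', 'cam_to_world'] 0.9959895833333333
0.1 85.75705810557967 [[0.964, 0.267, -0.0], [0.267, -0.964, 0.001], [-0.0, -0.001, -1.0]] -18.700000000000003
pics
scene0.npz
top0.npz
```

View pics/scene0.png

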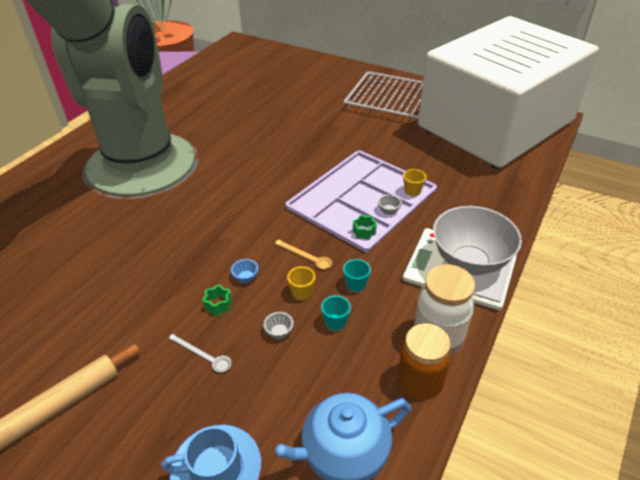

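View pics/top0.png

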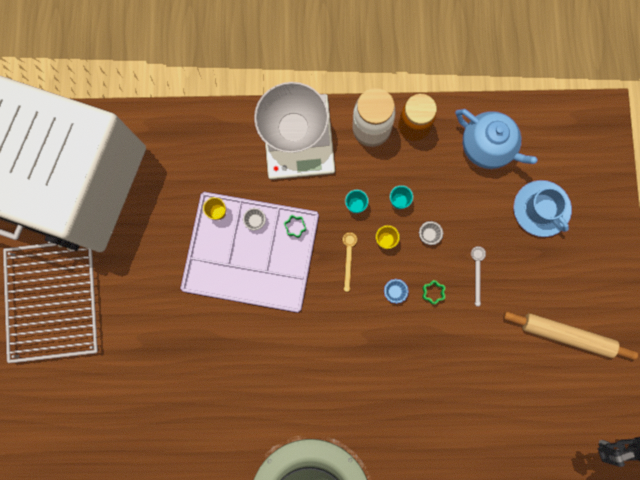

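The scene view shows the tray near (362,198). In the top view the tray is at (250,250), the tin at (431,233), the mould at (387,237), the cutter at (434,292) and the wooden spoon at (348,262). The look-alikes are the dish at (396,291), the teaspoon at (478,275) and the turquoise moulds at (357,201) and (401,197). Already in the tray, left to right, are the mould (215,209), the tin (255,219) and the cutter (295,227).

```bash
cat > h.py <<'E'
import numpy as np,cv2
def pts(c):
    v,u=np.mgrid[:480,:640]; d=c["range_z"]
    p=np.stack([(u-c["cx"])/c["fx"]*d,-(v-c["cy"])/c["fy"]*d,-d],-1)
    M=c["cam_to_world"]; P=p@M[:3,:3].T+M[:3,3]; P[d==0]=np.nan
    return P
def ray(c,u,v,z):
    M=c["cam_to_world"]; r=M[:3,:3]@np.array([(u-c["cx"])/c["fx"],-(v-c["cy"])/c["fy"],-1.])
    return M[:3,3]+r*(z-M[2,3])/r[2]
def circ(xy): # algebraic circle fit
    s=np.linalg.lstsq(np.c_[2*xy,np.ones(len(xy))],(xy**2).sum(1),rcond=None)[0]
    return s[:2],np.sqrt(s[2]+s[:2]@s[:2])
E
python3 - <<'E'
from h import *
C={n:dict(np.load(n+"0.npz")) for n in("scene","top")}
S={"top":dict(tin=(431,233),mould=(387,237),cutter=(434,292),dish=(396,291),tq1=(357,201),tq2=(401,197),mouldH=(215,209),tinH=(255,219),cutH=(295,227)),
 "scene":dict(tin=(279,326),mould=(301,283),cutter=(217,300),dish=(245,271),tq1=(357,275),tq2=(336,313),mouldH=(414,182),tinH=(390,204),cutH=(365,227))}
for n,c in C.items():
    P=pts(c)
    t=P[300:340,330:340] if n=="top" else P[150:200,220:260]
    print(n,"table z",np.nanmedian(t[...,2]))
    for k,(u,v) in S[n].items():
        w=P[v-22:v+23,u-22:u+23].reshape(-1,3); w=w[np.isfinite(w).all(1)]
        g=ray(c,u,v,20)[:2]; w=w[(np.hypot(*(w[:,:2]-g).T)<33)]
        zt=np.percentile(w[:,2],97); r=w[w[:,2]>zt-5]
        (cx,cy),rad=cv2.minEnclosingCircle(r[:,:2].astype(np.float32))
        a=np.arctan2(r[:,1]-cy,r[:,0]-cx);rr=np.hypot(r[:,0]-cx,r[:,1]-cy)
        ph=np.angle(((rr-rr.mean())*np.exp(6j*a)).sum())/6
        print(f"{k:7s} top {zt:.1f} centre {cx:.1f} {cy:.1f} rad {rad:.1f} mean {r[:,:2].mean(0).round(1)} n {len(r)} ph {np.degrees(ph):.0f}")
# tray & spoons
for n,c in C.items():
    P=pts(c); hsv=cv2.cvtColor(c["image"],cv2.COLOR_BGR2HSV); b,g,r=[c["image"][...,i].astype(int) for i in range(3)]
    m=((b>150)&(b-g>12)&(r-g>5)&(r<250)).astype(np.uint8)
    m=cv2.morphologyEx(m,cv2.MORPH_CLOSE,np.ones((9,9)))
    k,l,st,ce=cv2.connectedComponentsWithStats(m); 
    tc=(250,270) if n=="top" else (330,200)
    i=l[tc[1],tc[0]]; cnt=max(cv2.findContours((l==i).astype(np.uint8),0,2)[0],key=cv2.contourArea)
    q=np.array([ray(c,*p,16)[:2] for p in cnt[:,0]],np.float32)
    print(n,"tray id",i,cv2.minAreaRect(q), "corners",cv2.boxPoints(cv2.minAreaRect(q)).round(0).tolist())
    z=P[l==i][:,2]; print("tray z pct",np.nanpercentile(z,[5,25,50,75,95]).round(1))
    for k,(u,v) in dict(spoon=(348,262),tea=(478,275)).items() if n=="top" else dict(spoon=(303,254),tea=(200,353)).items():
        w=np.zeros((480,640),bool); w[v-40:v+41,u-40:u+41]=1
        mm=(hsv[...,2]>(185 if k=="spoon" else 130))&w&((hsv[...,1]<60) if k=="tea" else (hsv[...,1]>0))
        L=cv2.connectedComponentsWithStats(mm.astype(np.uint8)); j=1+np.argmax(L[2][1:,4])
        vv,uu=np.nonzero(L[1]==j); q=np.array([ray(c,a,b_,6)[:2] for a,b_ in zip(uu,vv)],np.float32)
        print(n,k,cv2.boxPoints(cv2.minAreaRect(q)).round(0).tolist(),np.array(cv2.minAreaRect(q)[1]).round(0),"mean",q.mean(0).round(0),"z",np.nanpercentile(P[vv,uu,2],[10,50,90]).round(1))
E
```

```text
scene table z -1.559936140877312
tin     top 26.3 centre 605.1 -291.2 rad 29.1 mean [ 604.4 -292.4] n 193 ph 11
mould   top 47.8 centre 592.5 -187.2 rad 27.1 mean [ 590.5 -186. ] n 138 ph 17
cutter  top 30.2 centre 465.8 -292.8 rad 27.9 mean [ 465.3 -295.1] n 171 ph -3
dish    top 26.3 centre 469.6 -207.4 rad 28.6 mean [ 469.8 -207.5] n 155 ph -15
tq1     top 47.5 centre 678.7 -116.4 rad 27.7 mean [ 677.3 -111.7] n 131 ph -7
tq2     top 48.0 centre 686.3 -222.7 rad 28.2 mean [ 687.3 -222.3] n 164 ph 27
mouldH  top 50.9 centre 666.1 217.7 rad 26.6 mean [661.4 229.6] n 60 ph 11
tinH    top 29.8 centre 643.6 124.2 rad 28.7 mean [645.  123.4] n 111 ph 18
cutH    top 34.5 centre 625.6 29.3 rad 29.1 mean [626.7  26.8] n 121 ph 17
top table z -0.3002998546639901
tin     top 27.7 centre 605.1 -289.4 rad 27.8 mean [ 606.4 -289.9] n 95 ph 8
mould   top 49.7 centre 592.6 -185.3 rad 26.9 mean [ 593.5 -185.6] n 79 ph 3
cutter  top 32.3 centre 465.5 -291.0 rad 26.3 mean [ 466.6 -290.7] n 88 ph -3
dish    top 27.7 centre 469.4 -203.2 rad 27.0 mean [ 471. -206.] n 87 ph 9
tq1     top 49.5 centre 679
[... 603 characters left out ...]
5.0], [512.0, -51.0], [593.0, -7.0], [558.0, 58.0]] [92. 74.] mean [543.  22.] z [ 1.1  3.7 14.9]
scene tea [[432.0, -404.0], [569.0, -422.0], [573.0, -388.0], [436.0, -370.0]] [ 34. 138.] mean [ 517. -402.] z [0.7 4.7 8.1]
top tray id 1 ((570.1046142578125, 137.17764282226562), (285.9029235839844, 241.71864318847656), 78.8980484008789) corners [[424.0, 20.0], [661.0, -26.0], [716.0, 254.0], [479.0, 301.0]]
tray z pct [-0.9  2.3  4.6  7.9 17.7]
top spoon [[474.0, -113.0], [610.0, -115.0], [610.0, -84.0], [474.0, -82.0]] [ 31. 136.] mean [555. -96.] z [ 1.8  7.1 11.6]
top tea [[434.0, -389.0], [435.0, -422.0], [572.0, -418.0], [571.0, -386.0]] [137.  33.] mean [ 516. -400.] z [-0.8  4.5  9.1]
```

```bash
cat >> h.py <<'E'
TC=np.array([570.2,135.]); TY=np.radians(-11.05)
def tray(x,y): c,s=np.cos(TY),np.sin(TY); return TC+[c*x-s*y,s*x+c*y]
def R(a):
    c,s=np.cos(a),np.sin(a); return np.array([[s*-1*-1,c,0],[-c,s,0],[0,0,-1.]])
E
python3 - <<'E'
from h import *
from workcell import inverse_kinematics
C={n:dict(np.load(n+"0.npz")) for n in("scene","top")}
for n,(u,v) in dict(top=(348,262),scene=(303,254)).items():
    c=C[n]; P=pts(c); h=cv2.cvtColor(c["image"],cv2.COLOR_BGR2HSV)
    w=np.zeros((480,640),bool); d=(32,14) if n=="top" else (18,32); w[v-d[0]:v+d[0],u-d[1]:u+d[1]]=1
    m=w&(h[...,0]>8)&(h[...,0]<28)&(h[...,2]>150)&(h[...,1]>90)
    L=cv2.connectedComponentsWithStats(m.astype(np.uint8)); j=1+np.argmax(L[2][1:,4]); vv,uu=np.nonzero(L[1]==j)
    q=np.array([ray(c,a,b,7)[:2] for a,b in zip(uu,vv)]); hd=q[q[:,0]<565]
    print(n,"x",q[:,0].min().round(),q[:,0].max().round(),"handle fit",np.polyfit(hd[:,0],hd[:,1],1),"y@540",np.polyval(np.polyfit(hd[:,0],hd[:,1],1),540),"z",np.nanpercentile(P[vv,uu,2],[50,75,95]).round(1))
Rt=R(0.2); print(np.linalg.det(R(.3)))
a=TY+np.pi/2
for k,p,an in [("spoon",(540,-99),np.pi/2),("spoonT",tray(-78.5,0),TY),("cutter",(465.7,-292),np.radians(57)),("tin",(605,-290),a),("mould",(592.5,-186),a)]+[("T%d"%y,tray(3,y),a) for y in(-92,0,92)]:
  for f in(0,np.pi):
    for z in (10,170):
      q=inverse_kinematics([*p,z],R(an+f)); print(k,np.round(p),f>0,z,None if q is None else np.round(q,2))
E
```

```text
top x 472.0 613.0 handle fit [ -0.08531443 -48.58023569] y@540 -94.6500304633359 z [ 6.3  9.  12.4]
scene x 469.0 611.0 handle fit [ -0.08085194 -52.63949335] y@540 -96.29953873375618 z [ 6.5  8.2 10. ]
-0.9999999999999999Traceback (most recent call last):
  File "<stdin>", line 16, in <module>
  File "scipy/spatial/transform/_rotation.pyx", line 1143, in scipy.spatial.transform._rotation.Rotation.from_matrix
ValueError: Non-positive determinant (left-handed or null coordinate frame) in rotation matrix 0: [[ 1.000000e+00  6.123234e-17  0.000000e+00]
 [-6.123234e-17  1.000000e+00  0.000000e+00]
 [ 0.000000e+00  0.000000e+00 -1.000000e+00]].
```

```bash
sed -i 's/\[\[s\*-1\*-1,c,0\],\[-c,s,0\]/[[-s,c,0],[c,s,0]/' h.py
python3 - <<'E'
from h import *
from workcell import inverse_kinematics
a=TY+np.pi/2
for k,p,an in [("spoon",(539.5,-95.5),np.pi/2-.083),("spoonT",tray(-78.5,0),TY),("cutter",(465.7,-292),np.radians(57)),("cutter",(465.7,-292),np.radians(117)),("tin",(605,-290),a),("mould",(592.5,-186),a)]+[("T%d"%y,tray(3,y),a) for y in(-92,0,92)]:
  for f in(0,np.pi):
      q=[inverse_kinematics([*p,z],R(an+f)) for z in(10,170)]; print(k,np.round(p),f>0,["-" if i is None else np.round(i,1).tolist() for i in q])
E
```

```text
spoon [540. -96.] False [[0.6, 0.8, -0.7, 1.9, 0.8, 0.7, 0.8], [0.6, 0.6, -0.8, 1.8, 0.5, 0.9, 1.1]]
spoon [540. -96.] True [[0.1, 0.7, -0.1, 1.9, 0.1, 0.5, -1.7], [0.2, 0.5, -0.2, 1.9, 0.1, 0.8, -1.7]]
spoonT [493. 150.] False [[-0.0, 0.8, -0.5, 2.0, 0.7, 0.6, -1.2], [0.4, 0.7, -1.1, 1.9, 0.7, 1.0, -1.2]]
spoonT [493. 150.] True [[0.4, 1.1, -1.3, 2.0, 1.3, 1.2, 1.5], [0.4, 0.8, -1.3, 1.9, 0.8, 1.1, 1.8]]
cutter [ 466. -292.] False [[0.8, 0.8, -0.5, 1.9, 0.6, 0.6, 0.9], [0.9, 0.5, -0.6, 1.8, 0.4, 0.9, 1.1]]
cutter [ 466. -292.] True [[0.4, 0.7, 0.1, 1.9, -0.1, 0.5, -1.6], [0.4, 0.5, 0.1, 1.9, -0.0, 0.8, -1.7]]
cutter [ 466. -292.] False [[1.3, 1.2, -1.3, 1.9, 1.3, 1.2, 1.5], [1.3, 0.8, -1.3, 1.8, 0.9, 1.2, 1.8]]
cutter [ 466. -292.] True [[0.5, 0.7, -0.1, 1.9, 0.2, 0.5, -0.8], [0.6, 0.5, -0.2, 1.9, 0.1, 0.8, -0.8]]
tin [ 605 -290] False [[0.7, 0.9, -0.6, 1.6, 0.7, 0.9, 1.2], [0.8, 0.7, -0.7, 1.5, 0.5, 1.1, 1.3]]
tin [ 605 -290] True [[0.4, 0.9, 0.0, 1.6, -0.0, 0.7, -1.4], [0.4, 0.7, -0.0, 1.5, 0.0, 1.0, -1.4]]
mould [ 592. -186.] False [[0.6, 0.9, -0.6, 1.7, 0.7, 0.8, 1.0], [0.7, 0.7, -0.7, 1.6, 0.5, 1.0, 1.2]]
mould [ 592. -186.] True [[0.2, 0.8, -0.0, 1.7, 0.0, 0.6, -1.6], [0.3, 0.6, -0.1, 1.7, 0.1, 0.9, -1.6]]
T-92 [556.  44.] False [[0.3, 0.9, -0.8, 1.9, 0.9, 0.8, 0.5], [0.4, 0.6, -0.9, 1.8, 0.6, 1.0, 0.7]]
T-92 [556.  44.] True [[-0.1, 0.7, -0.1, 1.9, 0.2, 0.5, -2.1], [0.1, 0.5, -0.4, 1.8, 0.2, 0.8, -2.2]]
T0 [573. 134.] False [[0.1, 0.9, -0.7, 1.8, 0.8, 0.8, 0.4], [0.3, 0.7, -0.9, 1.7, 0.6, 1.0, 0.5]]
T0 [573. 134.] True [[-0.2, 0.8, -0.2, 1.8, 0.2, 0.6, -2.3], [-0.0, 0.6, -0.4, 1.7, 0.3, 0.9, -2.3]]
T92 [591. 225.] False [[-0.1, 0.9, -0.5, 1.7, 0.6, 0.7, 0.5], [0.2, 0.8, -1.0, 1.6, 0.7, 1.2, 0.3]]
T92 [591. 225.] True [[-0.4, 0.8, -0.2, 1.7, 0.2, 0.6, -2.4], [-0.1, 0.6, -0.5, 1.6, 0.4, 1.0, -2.5]]
```

```bash
cat > act.py <<'E'
from h import *
from workcell import *
UP=170
def pick(p,a,z):
    movep([*p,UP],R(a)); movel([*p,z],max_speed=120); clamp(); 
    g=read_state(); movel([*p,UP],max_speed=150); s=read_state()
    print("pick gap %.1f -> %.1f force %.0f t %.1f"%(g["finger_gap"],s["finger_gap"],s["gripper_force"],s["time"]))
    return s["finger_gap"]
def place(p,a,z,guard=True):
    # z: TCP height at which the piece should stand on the floor
    movep([*p,UP],R(a)); movel([*p,z+(8 if guard else 0)],max_speed=120)
    hit=movel([*p,z-2],max_speed=15,guard=4) if guard else None
    s=read_state(); print("place hit",hit,"tcp",s["eef_pos"].round(1) if hasattr(s["eef_pos"],"round") else s["eef_pos"],"want z",z)
    open_gripper(); movel([*p,UP],max_speed=120); print("t %.1f"%read_state()["time"])
E
python3 - <<'E'
from act import *
pick((539.5,-95.5),1.5*np.pi-.083,4.5)
place(tray(-78.5,0),TY,13.8,False)
for n in("scene","top"):
    c=camera(n); np.savez(f"{n}1.npz",**c); cv2.imwrite(f"pics/{n}1.png",c["image"])
E
```

```text
pick gap 8.4 -> 8.4 force 59 t 5.8
place hit None tcp [493.5 150.1  14.4] want z 13.8
t 10.4
```

View pics/scene1.png

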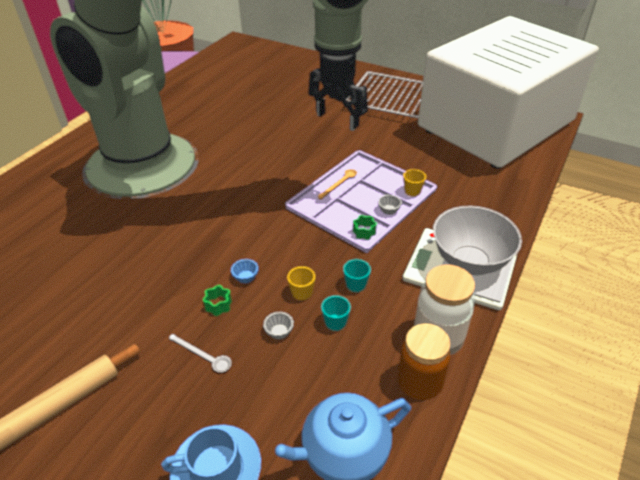

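The wooden spoon now lies in the long compartment, from (320,197) to (353,173), and nothing else moved. Next are the cutter, tin and mould.

```bash
python3 - <<'E'
from act import *
a=TY+np.pi/2
if 30<pick((605,-290.3),a,9.5)<58: place(tray(3,1),a,13.5)
E
python3 - <<'E'
from act import *
a=TY+np.pi/2
for n in("scene","top"):
    c=camera(n); np.savez(f"{n}2.npz",**c); cv2.imwrite(f"pics/{n}2.png",c["image"])
im=np.hstack([cv2.resize(cv2.imread("pics/scene2.png")[140:260,270:450],(540,360)),cv2.resize(cv2.imread("pics/top2.png")[180:320,170:330],(260,228),).copy()[:228] if False else cv2.resize(cv2.imread("pics/top2.png")[190:315,175:325],(255,360))])
cv2.imwrite("pics/crop2.png",im)
E
```

```text
pick gap 50.6 -> 50.4 force 62 t 15.7
place hit True tcp [573.4 135.4  14.3] want z 13.5
t 21.0
```

View pics/crop2.png

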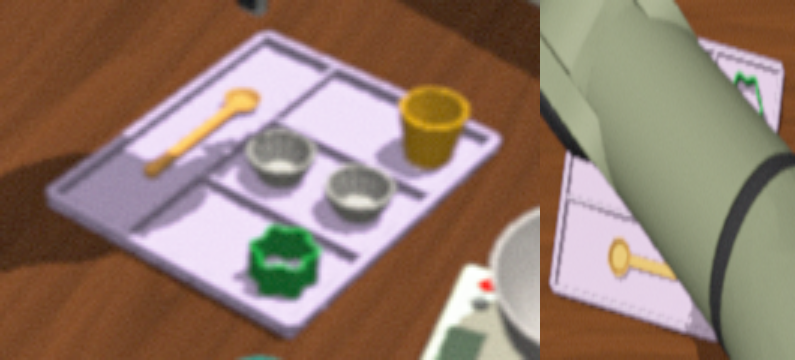

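The crop shows the tin upright in the middle compartment beside its like, at about (280,158), with the spoon flat in the long compartment.

Run:
```python
from act import *
a=TY+np.pi/2
g=pick((592.5,-186.2),a,27)
if 30<g<58: place(tray(3,92),a,31)
g=pick((465.6,-292),np.radians(57),10.5)
if 30<g<58: place(tray(3,-92),a,14.5)
goto_joints([1.23,0.521,-0.036,1.599,0.021,1.021,-0.113])
for n in("scene","top"):
    c=camera(n); np.savez(f"{n}3.npz",**c); cv2.imwrite(f"pics/{n}3.png",c["image"])
    P=pts(c); cs=TY
    for k,h,tx,ty in(("tin",26,3,1),("mould",48,3,92),("cutter",30,3,-92),("tinH",26,75,4),("mouldH",48,79,98),("cutH",30,75,-93)):
        w=P[np.isfinite(P).all(-1)]; w=w[(np.hypot(*(w[:,:2]-tray(tx,ty)).T)<36)]
        zt=np.percentile(w[:,2],97); r=w[w[:,2]>zt-5]; (x,y),rad=cv2.minEnclosingCircle(r[:,:2].astype(np.float32))
        d=np.array([x,y])-TC; print(n,k,"top %.1f (want %d) rad %.1f tray %s world %.1f %.1f"%(zt,h+4,rad,(d@np.array([[np.cos(cs),-np.sin(cs)],[np.sin(cs),np.cos(cs)]])).round(1),x,y))
cv2.imwrite("pics/crop3.png",np.hstack([cv2.resize(cv2.imread("pics/scene3.png")[140:260,270:450],(450,300)),cv2.resize(cv2.imread("pics/top3.png")[185:325,170:330],(343,300))]))
```

```text
pick gap 51.8 -> 52.2 force 63 t 25.2
place hit True tcp [590.9 224.7  32.1] want z 31
t 30.2
pick gap 51.0 -> 50.6 force 62 t 35.3
place hit True tcp [555.6  44.1  15.6] want z 14.5
t 40.4
scene tin top 30.0 (want 30) rad 30.7 tray [5.2 1.6] world 575.6 135.5
scene mould top 51.1 (want 52) rad 29.2 tray [ 2.9 91. ] world 590.5 223.8
scene cutter top 34.1 (want 34) rad 27.6 tray [  2.6 -93.2] world 554.9 43.0
scene tinH top 29.8 (want 30) rad 28.6 tray [75.5  2.9] world 644.8 123.3
scene mouldH top 51.2 (want 52) rad 28.3 tray [79.  95.6] world 666.1 213.6
scene cutH top 34.1 (want 34) rad 30.2 tray [ 77.  -94.3] world 627.7 27.7
top tin top 32.2 (want 30) rad 27.2 tray [2.4 2.2] world 573.0 136.7
top mould top 53.7 (want 52) rad 27.0 tray [ 3.6 93.1] world 591.6 225.6
top cutter top 36.2 (want 34) rad 26.7 tray [  3.  -90.8] world 555.7 45.3
top tinH top 32.6 (want 30) rad 28.2 tray [74.2  5.6] world 644.1 126.3
top mouldH top 54.2 (want 52) rad 27.1 tray [79.3 98.6] world 666.9 216.5
top cutH top 35.3 (want 34) rad 26.8 tray [ 75.7 -91.6] world 626.9 30.6
```

View pics/crop3.png

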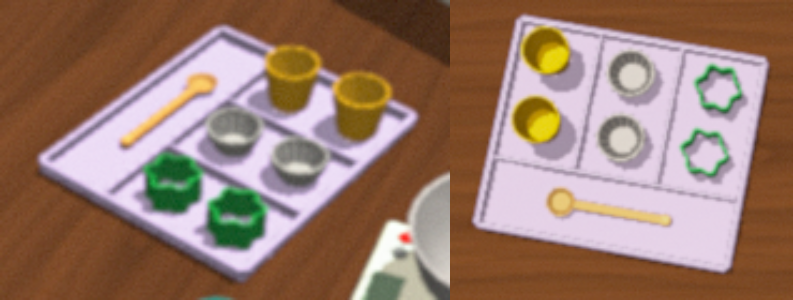

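View pics/top3.png

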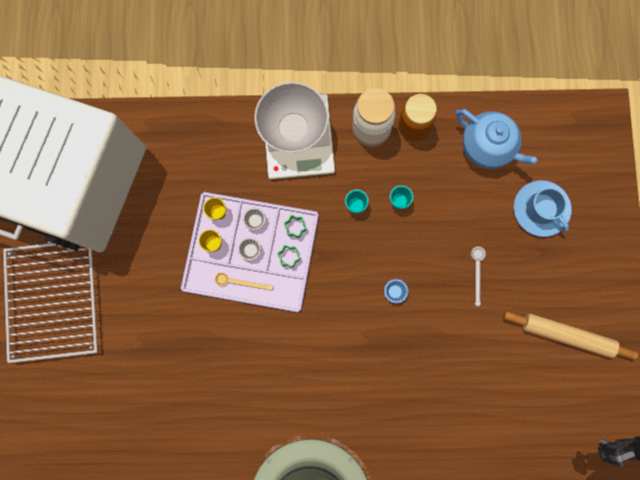

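All pieces are in place: the pairs stand at tray x ≈ 3 and 75–79 mm, their tops at the right heights, and the spoon lies flat along the long compartment (222,280)–(271,288). The dish (396,291) and teaspoon (478,275) have not moved.

```bash
python3 -c "
from workcell import *
print(finish_job())"
```

```text
the job is handed in; nothing more can be done
None
```

The job is handed in: the tin, mould and cutter stand upright beside their likes, the wooden spoon lies in the long compartment (released about 5 mm above its floor), the dish and teaspoon were not touched, and it took about 41 s of the 128 s allowed.

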